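# Put the water filter on bypass

## Robot

A 6-joint arm with a two-finger parallel gripper is mounted at the origin on the work surface. World frame = base frame: x ahead of the robot, y to its left, z up, the work surface at z = 0. Lengths are in m, angles in degrees, forces in N, time in s.
With the tool pointing down it reaches from about 0.35 to 0.875 m from the base axis. Payload 4.2 kg.
Tool frame: the origin (TCP) lies on the centre line of the jaws, within the pads' length; the fingertips stand 8 mm ahead of it and the grasp point (between the pads) lies 11 mm behind it; z points along the fingers, y is the line along which they close (so a half turn about z gives the same grasp; the last joint's range is limited). The gripper opens to 85 mm and grips with 20 to 120 N. Pads are 22 mm wide; open, the fingers measure 114 mm over their backs; the gripper's body (76 mm by 85 mm) begins 54 mm behind the grasp point. The pads swing forward as they close: fully open they stand 13 mm farther back than shut.
Start: joints at [87.239, 22.042, 0.453, 0, -68.411, -14.817], TCP at [0.189, 0.596, 0.239] pointing down, gripper open.
Joint ranges: [-179.83, 179.83], [-69.29, 118.12], [-61.27, 80.66], [-181.25, 117.63], [-171.15, -9.14], [-177.46, 177.46]. Speed limits (degrees/s): [159.86, 159.86, 180, 180, 180, 180].

## Interface

Orientations are given as a 3x3 rotation matrix whose columns are the frame's x, y, z axes.
In Python, from plant import bot, vision gives the robot as it stands.
- The arm moves only by the shell command python3 -m inch 'ROWS'. ROWS is JSON, one flat list of numbers, 7 for each row, row after row: the turn, a rotation vector about the tool's x, y, z in units of 5 degrees (1.0 is 5 degrees), then the shift along the tool's x, y, z in units of 50 mm (1.0 is 50 mm), then the finger opening in mm, from 0 to 85.4. In form: [wx, wy, wz, dx, dy, dz, gripper, wx, wy, wz, dx, dy, dz, gripper, ...]. A call has 1 to 12 rows; each row shifts and turns the commanded pose from where the row before left it, along the tool's axes as they then stand; what a row does not reach is not made up. A row lasts 1/8 s, in which the tool goes at most 62.5 mm and 10.7 degrees, less where a joint would pass 70% of its speed; a pose out of reach is approached as far as the arm can. A call is refused whole if a number of a shift passes 1 or a number of a turn 1, either way. A call with a gripper value outside its range is refused whole. The fingers move at their own pace and stop on an object; the grip force is fixed at half the most. Time passes only in rows, so rows that do not move let the fingers close. It gives the time, the measured TCP pose, the force, the opening and the grip force at its end, in the units of the state.
- bot.read_state(): the state, without advancing time (a new reading comes with each control period).
- vision.capture(name): name is "side" or "top" or "wrist"; returns a dict with "color" (384x512x3 uint8, blue, green, red), "range_z" (384x512 float32, m along the optical axis (not along the pixel's ray), 0 where there is no reading), "intrinsics" (3x3 intrinsics, pixels), "camera_from_world" (4x4, takes a point from world to camera coordinates). Camera axes: x right, y down, z forward; pixel columns grow to the right and rows downward; lengths in m; the calibration is good to about 2 mm. A picture is of the moment at which its call begins.
- bot.hand_in(): hands the job in; it is judged then, once.
Trained networks look in a picture, given as the dict that the camera call returned (one of the last four; its "shot" number tells which), for a name from the list of things; names that differ only in an ending like _2 or _b are one class to them, and where a whole thing is asked for, a point or a joint stands for the part that bears it (a point fixed in the world has none). Each returns a list of dicts, best first, with "conf" (0 to 1); they miss things now and then, are a little off and sometimes report something else, mostly with a low value. They report only what shows in the picture. A call takes as long as a camera call.
- vision.search_frame(picture, label): "centre" ([row, column] in pixels, amid what is visible of it).
- vision.regions_of(picture, label): "pixels" (384x512 bool, what is visible of it) and "centre" ([row, column] in pixels, amid what is visible of it).
The state is a dict: "time": time; "joint_positions": joint angles; "joint_velocities": joint speeds; "tau": joint torques, N m; "position": TCP position; "tcp_rot": TCP orientation; "wrist_force": force on the tool from outside, world axes, zero at the start; "torque": the same for the moment, N m; "grip_width": finger opening in m; "grasp_force": force on a finger pad.
Only numpy, scipy, OpenCV 4.12 (cv2) and the standard library are available. Lean on these libraries where they do the work, as an engineer would, in place of code of your own. Each camera call takes 0.05 s, during which the arm holds its last target. There are 200 camera calls.

## Task

The filter cartridge is due for changing, so put the filter on bypass: first open the red bypass valve fully, then shut the blue inlet valve fully, then shut the yellow outlet valve fully. Turn each lever round to its stop by pushing it with a fingertip, without taking hold of it or forcing it hard against the stop. Keep off the fitted cartridge and leave everything else on the counter where it is.

Things in the scene. Friction and masses are not known exactly. Their poses are not given: they have to be found in the camera images.
- filter_board: white board 280 (x) x 520 (y) x 12 mm fixed to the counter, with copper pipes and three brass ball valves round an inline filter cartridge; origin at its underside's centre, +x away from the robot. Main pipe along y at x = -70 mm, branches along x at y = +170 (inlet) and -170 mm (outlet). Pipes and valve bodies reach 59 mm above the counter, valve stems 69 mm; only levers are higher
- cartridge: the fitted white cartridge with a blue and a yellow band, lying along the board's y at its x = +95 mm, 54 mm across, its top 69 mm above the counter; origin at its middle
- bypass (a joint): angle of the red bypass lever, rad. 0 = shut, lever pointing to the board's +x; 1.571 = fully open, lever along the main pipe to the board's +y: it opens anticlockwise seen from above. At the start 0 to 0.35. Stops at both ends (0 and 1.571). It stays where it is left; turning it takes about 6 N at the push point (stiff, no spring)
- bypass_push (a point): middle of the red sleeve, 68 mm from the turning axis, 81 mm above the counter; it moves with the lever. Sleeve 58 mm long (33 to 91 mm from the axis), 14 mm wide, 11 mm high (75.5 to 86.5 mm above the counter)
- bypass_axis (a point): point on the upright turning axis of the bypass lever, level with the sleeve's middle; it does not move
- inlet (a joint): angle of the blue inlet lever, rad. 0 = fully open, lever pointing to the board's -x (towards the robot); 1.571 = shut, pointing to the board's +y (away from the middle): it shuts clockwise seen from above. At the start 0 to 0.45. Stops at both ends (0 and 1.571). It stays where it is left; turning it takes about 6 N at the push point (stiff, no spring)
- inlet_push (a point): middle of the blue sleeve, 68 mm from the turning axis, 81 mm above the counter; it moves with the lever. Sleeve 58 mm long (33 to 91 mm from the axis), 14 mm wide, 11 mm high (75.5 to 86.5 mm above the counter)
- inlet_axis (a point): point on the upright turning axis of the inlet lever, level with the sleeve's middle; it does not move
- outlet (a joint): angle of the yellow outlet lever, rad. 0 = fully open, lever pointing to the board's -x (towards the robot); 1.571 = shut, pointing to the board's +y (towards the middle): it shuts clockwise seen from above. At the start 0 to 0.45. Stops at both ends (0 and 1.571). It stays where it is left; turning it takes about 6 N at the push point (stiff, no spring)
- outlet_push (a point): middle of the yellow sleeve, 68 mm from the turning axis, 81 mm above the counter; it moves with the lever. Sleeve 58 mm long (33 to 91 mm from the axis), 14 mm wide, 11 mm high (75.5 to 86.5 mm above the counter)
- outlet_axis (a point): point on the upright turning axis of the outlet lever, level with the sleeve's middle; it does not move
- sprayer: trigger spray bottle, pale green with a white head, 76 mm across, 201 mm tall, upright; origin at the centre of its foot
- mister: amber spray bottle with a white top, 52 mm across, 166 mm tall, upright; origin at the centre of its foot
- detergent: white bottle with a green label, 72 mm across, 200 mm tall, upright; origin at the centre of its foot
- new_cartridge: new white filter cartridge with a blue foot, 56 mm across, 256 mm tall, standing upright on the counter; origin at the centre of its foot
- brush: teal cleaning brush lying on the counter; origin at its underside
- spanner: steel spanner, 150 mm long, lying flat on the near edge of the filter board; origin at its underside
- tape_reel: white reel, 52 mm across and 14 mm high, lying on the filter board between the pipes; origin at the centre of its underside
- sponge: yellow sponge block 110 x 70 x 30 mm on the counter near the robot; origin at the centre of its underside

How it is judged:
By the outcome, as a careful person would: the job done as asked, in the order asked, and still so for the second after the job is handed in, with the robot touching nothing.
It also fails if it takes over 53 s, if anything falls off the work surface, if the arm or the gripper's body presses on something with over 40 N, if the wrist force passes 120 N, or if a joint passes its speed limit or range.

## Working session

There is one attempt and no reset: what is moved stays moved. The work goes in short steps, Python scripts to look and compute and a shell command to move; the robot and the scene stay as the last step left them, time stands still between calls to the robot, and variables do not carry over. Pictures are saved under pics/ and viewed, at most 10 in all, crops included, and the job is handed in when it is done.

```bash
mkdir -p pics; ls; cat > h.py <<'E'
import numpy as np, cv2
from plant import bot, vision
def world(p, rc, z=None):
    K=p["intrinsics"];T=np.linalg.inv(p["camera_from_world"])
    r,c=rc; d=np.linalg.inv(K)@[c,r,1]
    if z is None: s=p["range_z"][int(round(r)),int(round(c))]
    else: s=(z-T[2,3])/(T[:3,:3]@d)[2]
    return T[:3,:3]@(d*s)+T[:3,3]
E
python3 - <<'E'
from h import *
s=bot.read_state();print(s["position"],np.round(s["tcp_rot"],3).tolist(),s["grip_width"],s["time"])
for n in("top","side"):
    p=vision.capture(n);cv2.imwrite(f"pics/{n}0.png",p["color"])
    for l in("bypass_push","inlet_push","outlet_push","cartridge","filter_board","sprayer","mister","detergent","new_cartridge","spanner","tape_reel","brush","sponge"):
        for q in vision.search_frame(p,l)[:2]:
            print(n,l,round(q["conf"],2),np.round(q["centre"]),np.round(world(p,q["centre"],.081 if "push" in l else None),3))
E
```

```text
pics
[0.1885702  0.59527062 0.23822436] [[0.953, -0.302, -0.001], [-0.302, -0.953, -0.002], [0.0, 0.002, -1.0]] 0.08532313838334864 0.0
top bypass_push 0.63 [160. 274.] [ 0.557 -0.043  0.081]
top bypass_push 0.35 [160. 335.] [ 0.56  -0.218  0.081]
top inlet_push 0.69 [171. 220.] [0.519 0.113 0.081]
top outlet_push 0.62 [157. 335.] [ 0.568 -0.218  0.081]
top outlet_push 0.51 [157. 272.] [ 0.566 -0.037  0.081]
top cartridge 0.94 [123. 272.] [ 0.674 -0.036  0.062]
top filter_board 0.61 [157. 276.] [ 0.564 -0.047  0.086]
top sprayer 0.97 [146. 420.] [ 0.59  -0.448  0.134]
top sprayer 0.19 [190. 280.] [ 0.479 -0.062  0.02 ]
top mister 0.95 [192. 102.] [0.446 0.442 0.11 ]
top detergent 0.82 [149. 100.] [0.565 0.449 0.133]
top new_cartridge 0.71 [183. 441.] [ 0.47  -0.478  0.199]
top spanner 0.54 [189. 277.] [ 0.483 -0.054  0.018]
top tape_reel 0.6 [152. 242.] [0.597 0.056 0.014]
top brush 0.85 [228. 406.] [ 0.371 -0.435  0.02 ]
top brush 0.56 [189. 275.] [ 0.48  -0.047  0.022]
top sponge 0.84 [246. 132.] [0.303 0.368 0.029]
top sponge 0.41 [163. 276.] [ 0.547 -0.049  0.078]
side bypass_push 0.6 [190. 270.] [ 0.54  -0.031  0.081]
side bypass_push 0.52 [194. 309.] [ 0.668 -0.064  0.081]
side cartridge 0.8 [195. 310.] [ 0.674 -0.054  0.064]
side filter_board 0.88 [218. 285.] [ 0.579 -0.102  0.01 ]
side sprayer 0.69 [297. 318.] [ 0.595 -0.479  0.129]
side sprayer 0.23 [216. 289.] [ 0.595 -0.096  0.012]
side mister 0.87 [116. 230.] [0.44  0.441 0.061]
side detergent 0.66 [108. 258.] [0.559 0.444 0.09 ]
side detergent 0.52 [318. 231.] [ 0.362 -0.452  0.02 ]
side new_cartridge 0.74 [308. 276.] [ 0.475 -0.521  0.179]
side spanner 0.57 [210. 253.] [ 0.475 -0.06   0.018]
side tape_reel 0.62 [187. 276.] [0.57  0.034 0.028]
side brush 0.63 [315. 232.] [ 0.367 -0.443  0.019]
side sponge 0.76 [137. 196.] [0.292 0.358 0.031]
side sponge 0.55 [234. 286.] [ 0.571 -0.173  0.014]
```

```bash
python3 - <<'E'
from h import *
p=vision.capture("top")
im=p["color"];cv2.imwrite("pics/a.png",cv2.resize(im[90:230,180:380],(800,560),interpolation=cv2.INTER_CUBIC))
K=p["intrinsics"];T=np.linalg.inv(p["camera_from_world"])
v,u=np.mgrid[:384,:512];z=p["range_z"];P=np.stack([(u-K[0,2])/K[0,0]*z,(v-K[1,2])/K[1,1]*z,z],-1)@T[:3,:3].T+T[:3,3]
h=cv2.cvtColor(im,cv2.COLOR_BGR2HSV);H,S,V=[h[...,i].astype(int) for i in range(3)]
roi=(P[...,0]>.4)&(P[...,0]<.65)&(abs(P[...,1])<.33)&(P[...,2]>.065)&(P[...,2]<.1)
for n,m in dict(red=((H<8)|(H>170))&(S>140),blue=(H>95)&(H<130)&(S>110),yel=(H>20)&(H<35)&(S>120)).items():
    m=(m&roi).astype(np.uint8)
    k,l,st,c=cv2.connectedComponentsWithStats(m)
    for i in range(1,k):
        if st[i,4]<8: continue
        rc=np.argwhere(l==i); Q=np.array([world(p,x,.0855) for x in rc])[:,:2]
        q=Q.mean(0);w,E=np.linalg.eigh(np.cov(Q.T));pr=(Q-q)@E[:,1]
        print(n,st[i],q.round(4),"dir",E[:,1].round(3),"ang",np.degrees(np.arctan2(E[1,1],E[0,1])).round(1),"len",np.ptp(pr).round(3),"z",np.median(P[l==i][:,2]).round(4))
# board orientation
b=(P[...,2]>.006)&(P[...,2]<.018)&(P[...,0]>.38)&(P[...,0]<.78)&(abs(P[...,1])<.36)&(S<60)&(V>120)
Q=P[b][:,:2].astype(np.float32);print("board",cv2.minAreaRect(Q),b.sum())
m=(P[...,2]>.085)&(P[...,2]<.4)&(P[...,0]>.3)&(P[...,0]<.8)
for q in vision.regions_of(p,"cartridge")[:1]:
    Q=P[q["pixels"]][:,:2];w,E=np.linalg.eigh(np.cov(Q.T));print("cart",Q.mean(0),E[:,1],cv2.minAreaRect(Q.astype(np.float32)))
E
```

```text
red [272 143   6  19  76] [ 0.5791 -0.0435] dir [-0.996 -0.089] ang -174.9 len 0.054 z 0.0865
blue [213 165   5  19  70] [0.5094 0.1269] dir [-1.     0.022] ang 178.7 len 0.053 z 0.0858
yel [332 156   6  20  86] [ 0.5414 -0.2168] dir [-0.997 -0.077] ang -175.6 len 0.057 z 0.0863
board ((0.588381826877594, -0.043773770332336426), (0.2805406153202057, 0.518789529800415), 5.301550388336182) 10073
cart [ 0.67553309 -0.0353718 ] [-0.14735061  0.98908432] ((0.47268956899642944, -0.07797761261463165), (0.49591299891471863, 0.25516393780708313), 11.403802871704102)
```

View pics/a.png

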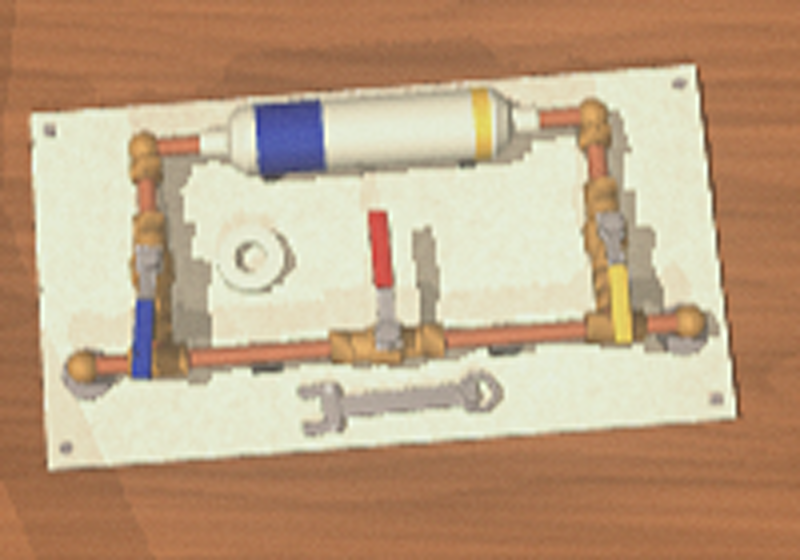

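View pics/top0.png

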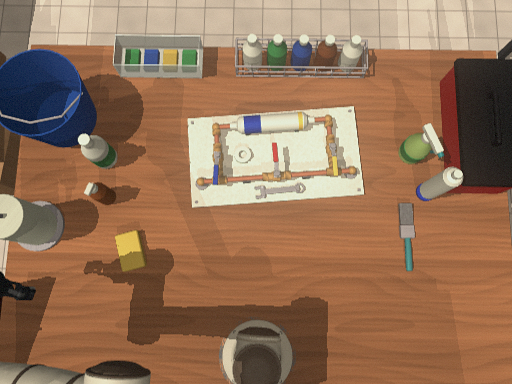

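The overhead view shows the red lever at about crop (380,250), pointing away from the robot. The blue lever at (143,335) and the yellow one at (620,300) point towards the robot. The spanner and reel lie low on the board and nothing tall stands nearby. The board's yaw is about +5.3°, and all three levers start close to 0.

```bash
python3 -m inch '[0,0,0,0.83,0.75,0,0, 0,0,0,0.83,0.75,0,0, 0,0,0,0.83,0.75,0,0, 0,0,0,0.83,0.75,0,0, 0,0,0,0.83,0.75,0,0, 0,0,0,0.83,0.75,0,0, 0,0,0,0.83,0.75,0,0, 0,0,0,0.83,0.75,0,0, 0,0,0,0.83,0.75,0,0, 0,0,0,0.83,0.75,0,0, 0,0,0,0.83,0.75,0,0, 0,0,0,0.83,0.75,0,0]'
python3 -m inch '[0,0,1,0,0,0,0, 0,0,1,0,0,0,0, 0,0,1,0,0,0,0, 0,0,1,0,0,0,0, 0,0,1,0,0,0,0, 0,0,1,0,0,0,0, 0,0,1,0,0,0,0, 0,0,1,0,0,0,0, 0,0,1,0,0,0,0, 0,0,1,0,0,0,0, 0,0,1,0,0,0,0, 0,0,1,0,0,0,0]'
cat > go.py <<'E'
# usage: go.py x y z yaw_deg : remaining shift (tool axes, units of 50 mm) and turn about tool z (units of 5 deg)
import sys
from h import *
s=bot.read_state();R=np.array(s["tcp_rot"]);x,y,z,w=map(float,sys.argv[1:5])
yaw=np.degrees(np.arctan2(R[1,0],R[0,0]))
print("t",s["time"],"pos",np.round(s["position"],4),"yaw",yaw.round(1),"z-axis",R[:,2].round(3),"q",np.round(s["joint_positions"],0),"F",np.round(s["wrist_force"],1))
print("shift",(R.T@([x,y,z]-np.array(s["position"]))/.05).round(3),"turn z",round((yaw-w)/5,2))
E
python3 go.py .587 -.079 .2 -84.7
```

```text
time: 3.0
position: [0.5284, 0.0147, 0.2397]
tcp_rot: [[0.953, -0.302, 0.001], [-0.302, -0.953, 0.0], [0.001, -0.0, -1.0]]
wrist_force: [0.4, 0.3, 0.2]
grip_width: -0.0001
grasp_force: 0.0
time: 4.5
position: [0.5276, 0.0164, 0.2394]
tcp_rot: [[0.212, -0.977, 0.0], [-0.977, -0.212, 0.0], [-0.0, -0.0, -1.0]]
wrist_force: [-0.5, 0.0, -0.4]
grip_width: 0.0
grasp_force: 0.0
t 4.5 pos [0.5276 0.0164 0.2394] yaw -77.7 z-axis [ 0.  0. -1.] q [ 19.  13. -13.   0. -64.  -7.] F [-0.5  0.  -0.4]
shift [ 2.117 -0.756  0.789] turn z 1.39
```

```bash
python3 -m inch '[0,0,0.7,0.7,-0.3,0.2,0, 0,0,0.7,0.7,-0.3,0.2,0, 0,0,0,0.6,0,0.2,0, 0,0,0,0,0,0,0]'; python3 go.py .587 -.079 .08 -84.7
python3 - <<'E'
from h import *
p=vision.capture("wrist");im=p["color"].copy()
C=p["camera_from_world"];K=p["intrinsics"]
b=np.radians(5.3);e=np.array([np.cos(b),np.sin(b)]);n=np.array([-e[1],e[0]])
for o in [(-.07,0),(.007,.17),(.007,-.17)]:
    a=np.array([.588,-.0438])+o[0]*e+o[1]*n
    print("axis",a.round(4))
    for q in [[*a,.069],[*(a+(.091*e if o[1]==0 else -.091*e)),.0865]]:
        c=C@[*q,1];u=K@c[:3]
        if c[2]>0: cv2.circle(im,(int(u[0]/u[2]),int(u[1]/u[2])),4,(255,0,255),-1)
cv2.imwrite("pics/w1.png",im)
E
```

```text
time: 5.0
position: [0.5724, -0.0782, 0.2081]
tcp_rot: [[0.092, -0.996, -0.003], [-0.996, -0.092, -0.0], [-0.0, 0.003, -1.0]]
wrist_force: [-0.3, -0.1, 0.6]
grip_width: 0.0001
grasp_force: 0.0
t 5.0 pos [ 0.5724 -0.0782  0.2081] yaw -84.7 z-axis [-0.003 -0.    -1.   ] q [  8.  19.  -9.  -0. -62.  -3.] F [-0.3 -0.1  0.6]
shift [ 0.042 -0.296  2.561] turn z -0.01
axis [ 0.5183 -0.0503]
axis [0.5793 0.1261]
axis [ 0.6107 -0.2124]
```

View pics/w1.png

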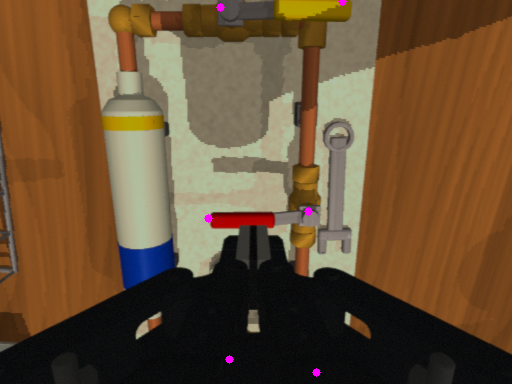

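The wrist view shows the red sleeve from (211,220) to (272,220) with its stem at (308,213). My projected axis falls on it and the sleeve is about 5° open already. I'll go down beside it on the −y side.

```bash
python3 -m inch '[0,0,0,0.04,-0.3,0.5,0, 0,0,0,0,0,0.5,0, 0,0,0,0,0,0.5,0, 0,0,0,0,0,0.5,0, 0,0,0,0,0,0.55,0, 0,0,0,0,0,0,0, 0,0,0,0,0,0,0]'; python3 go.py .587 -.079 .08 -84.7; python3 -m inch '[0,0,0,-0.12,0,0,0, 0,0,0,-0.12,0,0,0, 0,0,0,-0.12,0,0,0, 0,0,0,0,0,0,0]';python3 go.py .587 -.079 .08 -84.7
```

```text
time: 5.92
position: [0.589, -0.0766, 0.0833]
tcp_rot: [[0.096, -0.995, 0.002], [-0.995, -0.096, -0.0], [0.0, -0.002, -1.0]]
wrist_force: [1.0, 0.6, 1.7]
grip_width: -0.0004
grasp_force: 0.0
t 5.925 pos [ 0.589  -0.0766  0.0833] yaw -84.5 z-axis [ 0.002 -0.    -1.   ] q [  8.  28. -15.   0. -47.  -3.] F [1.  0.6 1.7]
shift [0.044 0.044 0.065] turn z 0.04
time: 6.42
position: [0.5863, -0.0589, 0.0821]
tcp_rot: [[0.095, -0.995, 0.0], [-0.995, -0.095, 0.0], [0.0, -0.0, -1.0]]
wrist_force: [-0.7, 0.7, -0.4]
grip_width: 0.0001
grasp_force: 0.0
t 6.425 pos [ 0.5863 -0.0589  0.0821] yaw -84.5 z-axis [ 0.  0. -1.] q [ 10.  27. -16.   0. -47.  -5.] F [-0.7  0.7 -0.4]
shift [0.402 0.025 0.042] turn z 0.03
```

```bash
python3 -m inch '[0,0,-1,-0.12,-0.03,0.01,0, 0,0,-1,-0.12,-0.03,0.01,0, 0,0,-1,-0.12,-0.03,0.01,0, 0,0,-1,-0.12,-0.03,0,0, 0,0,-1,-0.12,-0.03,0,0, 0,0,-1,-0.12,-0.03,0,0]'
python3 - <<'E'
from h import *
a=np.array([.5183,-.0503]);s=bot.read_state();d=np.array(s["position"])[:2]-a
yaw=np.arctan2(s["tcp_rot"][1][0],s["tcp_rot"][0][0])
r=np.hypot(*d);print("r",r,"ang",np.degrees(np.arctan2(d[1],d[0]))-5.3,"lever if s=18:",np.degrees(np.arctan2(d[1],d[0])+np.arcsin(.018/r))-5.3,"yaw-based",np.degrees(yaw)+90-5.3)
E
```

```text
time: 7.18
position: [0.584, -0.0241, 0.0812]
tcp_rot: [[0.582, -0.813, 0.0], [-0.813, -0.582, -0.002], [0.002, 0.001, -1.0]]
wrist_force: [0.2, -7.2, 3.3]
grip_width: 0.0
grasp_force: 2.8
r 0.07073461739340298 ang 16.411041199889198 lever if s=18: 31.15335925473283 yaw-based 30.2892362507167
```

```bash
python3 -m inch '[0,0,-1,-0.12,-0.03,0.01,0, 0,0,-1,-0.12,-0.03,0.01,0, 0,0,-1,-0.12,-0.03,0,0, 0,0,-1,-0.12,-0.03,0,0, 0,0,-1,-0.12,-0.03,0,0, 0,0,-1,-0.12,-0.03,0,0, 0,0,-1,-0.12,-0.03,0,0, 0,0,-1,-0.12,-0.03,0,0, 0,0,-1,-0.12,-0.03,0,0, 0,0,-1,-0.12,-0.03,0,0]'
cat > lev.py <<'E'
import sys
from h import *
# lev.py ax ay base sign : lever angle if in contact (finger half-depth given)
ax,ay,b,sg,hd=map(float,sys.argv[1:6])
s=bot.read_state();d=np.array(s["position"])[:2]-[ax,ay]
r=np.hypot(*d);t=np.degrees(np.arctan2(d[1],d[0])+sg*np.arcsin((.007+hd)/r))
print("t",s["time"],"along",np.sqrt(r*r-(.007+hd)**2).round(4),"angle",((sg*(t-b)+180)%360-180).round(1),"yaw",np.degrees(np.arctan2(s["tcp_rot"][1][0],s["tcp_rot"][0][0])).round(1),"F",np.round(s["wrist_force"],1))
E
python3 lev.py .5183 -.0503 5.3 1 .011
```

```text
time: 8.43
position: [0.5444, 0.0201, 0.0802]
tcp_rot: [[0.997, -0.076, 0.005], [-0.076, -0.997, -0.0], [0.005, -0.0, -1.0]]
wrist_force: [5.4, -4.7, -1.3]
grip_width: 0.0002
grasp_force: 2.6
t 8.425 along 0.0729 angle 78.2 yaw -4.4 F [ 5.4 -4.7 -1.3]
```

```bash
python3 -m inch '[0,0,-1,-0.12,0,0,0, 0,0,-0.4,-0.06,0,0,0, 0,0,0,0,0,0,0]';python3 lev.py .5183 -.0503 5.3 1 .011;  python3 -m inch '[0,0,-0.2,-0.04,0,0,0, 0,0,0,0,0,0,0]';python3 lev.py .5183 -.0503 5.3 1 .011
```

```text
time: 8.8
position: [0.5365, 0.0224, 0.0803]
tcp_rot: [[0.999, 0.043, 0.008], [0.043, -0.999, 0.003], [0.008, -0.002, -1.0]]
wrist_force: [4.6, 1.5, -1.1]
grip_width: 0.0001
grasp_force: 2.3
t 8.8 along 0.0728 angle 84.5 yaw 2.5 F [ 4.6  1.5 -1.1]
time: 9.05
position: [0.535, 0.0227, 0.0804]
tcp_rot: [[0.998, 0.06, 0.009], [0.06, -0.998, 0.003], [0.009, -0.003, -1.0]]
wrist_force: [5.9, 3.3, -1.4]
grip_width: -0.0001
grasp_force: 2.6
t 9.05 along 0.0727 angle 85.7 yaw 3.5 F [ 5.9  3.3 -1.4]
```

```bash
python3 - <<'E'
from h import *
p=vision.capture("top")
cv2.imwrite("pics/b.png",cv2.resize(p["color"][90:230,180:380],(800,560),interpolation=cv2.INTER_CUBIC))
E
```

```text
(no output)
```

View pics/b.png

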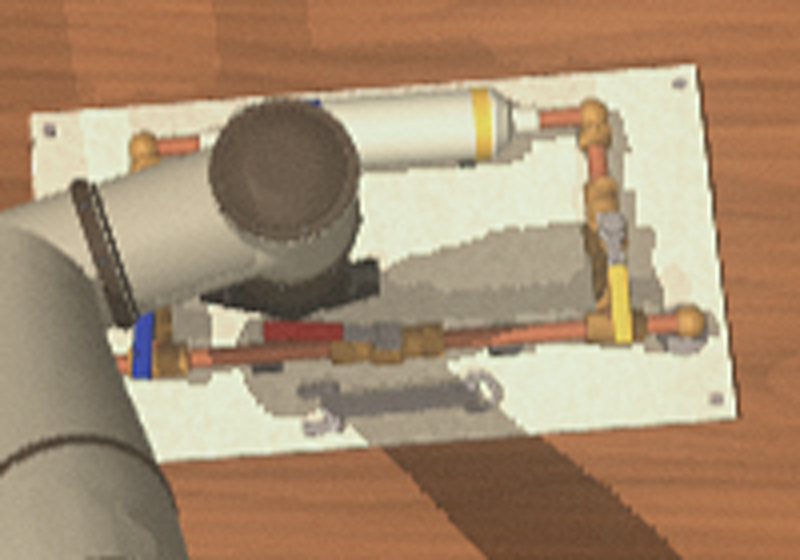

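The red sleeve runs from (265,328) to (343,332) and isn't yet parallel to the pipe, so a few degrees remain. I'll creep up to the stop, watching the force.

```bash
python3 -m inch '[0,0,-0.3,-0.04,0,0,0, 0,0,0,0,0,0,0]' | grep force;python3 lev.py .5183 -.0503 5.3 1 .011;  python3 -m inch '[0,0,-0.1,-0.04,0,0,0, 0,0,0,0,0,0,0]'|grep force;python3 lev.py .5183 -.0503 5.3 1 .011
```

```text
wrist_force: [5.6, 3.5, -1.9]
grasp_force: 2.6
t 9.35 along 0.0724 angle 87.1 yaw 5.0 F [ 5.6  3.5 -1.9]
wrist_force: [6.0, 4.7, -0.3]
grasp_force: 2.7
t 9.6 along 0.072 angle 88.6 yaw 5.5 F [ 6.   4.7 -0.3]
```

```bash
python3 -m inch '[0,0,0,-0.03,0,0,0, 0,0,0,0,0,0,0]' | grep force;python3 lev.py .5183 -.0503 5.3 1 .011
```

```text
wrist_force: [5.7, 5.0, -2.0]
grasp_force: 2.7
t 9.85 along 0.0717 angle 89.7 yaw 5.5 F [ 5.7  5.  -2. ]
```

```bash
python3 -m inch '[0,0,0,-0.03,0,0,0, 0,0,0,0,0,0,0]' | grep force;python3 lev.py .5183 -.0503 5.3 1 .011
```

```text
wrist_force: [5.0, 5.5, -0.5]
grasp_force: 2.8
t 10.1 along 0.0713 angle 90.8 yaw 5.5 F [ 5.   5.5 -0.5]
```

```bash
python3 -m inch '[0,0,0,-0.03,0,0,0, 0,0,0,0,0,0,0]' | grep force;python3 lev.py .5183 -.0503 5.3 1 .011
```

```text
wrist_force: [6.8, 3.4, -3.1]
grasp_force: 3.9
t 10.35 along 0.0713 angle 91.2 yaw 5.5 F [ 6.8  3.4 -3.1]
```

```bash
python3 -m inch '[0,0,0,-0.03,0,0,0, 0,0,0,0,0,0,0]' | grep force;python3 lev.py .5183 -.0503 5.3 1 .011
```

```text
wrist_force: [11.2, 3.5, -6.2]
grasp_force: 5.4
t 10.6 along 0.0713 angle 91.2 yaw 5.5 F [11.2  3.5 -6.2]
```

The force has doubled and the lever no longer moves, so bypass is at its stop. Next I back off, lift and go to the inlet.

```bash
python3 -m inch '[0,0,0,0.3,0,0,0, 0,0,0,0.2,0,-0.5,0, 0,0,0,0,0,-0.5,0, 0,0,0.7,-0.4,-0.7,0,0, 0,0,0.6,-0.4,-0.7,0,0, 0,0,0,0,0,0,0]'; python3 go.py .511 .09 .08 -1
python3 - <<'E'
from h import *
p=vision.capture("wrist");im=p["color"].copy();C=p["camera_from_world"];K=p["intrinsics"]
for q in [[.5793,.1261,.069],[.5183,-.0503,.069],[.5793-.091,.1281,.0865]]:
    c=C@[*q,1];u=K@c[:3]
    if c[2]>0: cv2.circle(im,(int(u[0]/u[2]),int(u[1]/u[2])),3,(255,0,255),-1)
cv2.imwrite("pics/w2.png",im)
E
```

```text
time: 11.35
position: [0.5005, 0.0909, 0.1293]
tcp_rot: [[1.0, -0.016, -0.002], [-0.016, -1.0, -0.0], [-0.002, 0.0, -1.0]]
wrist_force: [0.9, -0.4, 0.1]
grip_width: -0.0001
grasp_force: 0.0
t 11.35 pos [0.5005 0.0909 0.1293] yaw -0.9 z-axis [-0.002 -0.    -1.   ] q [ 29.  17. -24.  -0. -48.  61.] F [ 0.9 -0.4  0.1]
shift [0.211 0.014 0.986] turn z 0.02
```

View pics/w2.png

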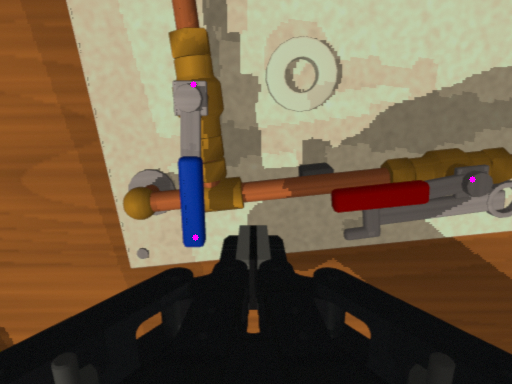

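The red lever now lies parallel to the main pipe, from (335,198) to (470,180). The blue sleeve is at (193,200), with its stem at (190,97), about 5 mm nearer the robot than I had it. I'll correct that axis to (0.574, 0.1265) and push the blue lever.

```bash
python3 -m inch '[0,0,0,0.1,0,0.33,0, 0,0,0,0,0,0.33,0, 0,0,0,0,0,0.32,0, 0,0,0,0,-0.1,0,0, 0,0,0,0,-0.1,0,0, 0,0,0,0,0,0,0]'; python3 lev.py .574 .1265 185.3 -1 .0145
python3 -m inch '[0,0,1,-0.025,-0.12,0,0, 0,0,1,-0.025,-0.12,0,0, 0,0,1,-0.025,-0.12,0,0, 0,0,1,-0.025,-0.12,0,0]';python3 lev.py .574 .1265 185.3 -1 .0145
```

```text
time: 12.15
position: [0.5076, 0.1, 0.0808]
tcp_rot: [[1.0, -0.018, 0.001], [-0.018, -1.0, 0.001], [0.001, -0.001, -1.0]]
wrist_force: [0.5, 0.1, 0.7]
grip_width: 0.0002
grasp_force: 0.0
t 12.15 along 0.0682 angle 1.1 yaw -1.1 F [0.5 0.1 0.7]
time: 12.65
position: [0.5032, 0.1217, 0.0805]
tcp_rot: [[0.932, -0.363, -0.006], [-0.363, -0.932, -0.004], [-0.004, 0.006, -1.0]]
wrist_force: [-3.5, -6.6, 4.7]
grip_width: 0.0002
grasp_force: 3.4
t 12.65 along 0.0677 angle 19.0 yaw -21.3 F [-3.5 -6.6  4.7]
```

```bash
python3 -m inch '[0,0,0.9,-0.025,-0.12,0,0, 0,0,0.9,-0.025,-0.12,0,0, 0,0,0.9,-0.025,-0.12,0,0, 0,0,0.9,-0.025,-0.12,0,0, 0,0,0.9,-0.025,-0.12,0,0, 0,0,0.9,-0.025,-0.12,0,0]'|grep wrist;python3 lev.py .574 .1265 185.3 -1 .0145;python3 -m inch '[0,0,0.9,-0.025,-0.12,0,0, 0,0,0.9,-0.025,-0.12,0,0, 0,0,0.9,-0.025,-0.12,0,0, 0,0,0.9,-0.025,-0.12,0,0]'|grep wrist;python3 lev.py .574 .1265 185.3 -1 .0145
```

```text
wrist_force: [-8.5, -2.0, 3.3]
t 13.4 along 0.0634 angle 49.8 yaw -48.3 F [-8.5 -2.   3.3]
wrist_force: [-8.5, -0.0, 1.4]
t 13.9 along 0.0609 angle 72.4 yaw -66.3 F [-8.5 -0.   1.4]
```

```bash
python3 -m inch '[0,0,1,-0.04,-0.12,0,0, 0,0,1,-0.04,-0.08,0,0, 0,0,0,0,0,0,0]'|grep wrist;python3 lev.py .574 .1265 185.3 -1 .0145; python3 -m inch '[0,0,0.5,0,-0.03,0,0, 0,0,0,0,0,0,0]'|grep wrist;python3 lev.py .574 .1265 185.3 -1 .0145
```

```text
wrist_force: [-4.8, -2.8, 0.8]
t 14.275 along 0.0608 angle 82.1 yaw -76.2 F [-4.8 -2.8  0.8]
wrist_force: [-6.0, -2.6, 0.8]
t 14.525 along 0.0609 angle 83.5 yaw -78.7 F [-6.  -2.6  0.8]
```

```bash
 python3 -m inch '[0,0,0.4,-0.02,-0.04,0,0, 0,0,0,0,0,0,0]'|grep wrist;python3 lev.py .574 .1265 185.3 -1 .0145
python3 - <<'E'
from h import *
p=vision.capture("top");cv2.imwrite("pics/c.png",cv2.resize(p["color"][90:230,180:380],(800,560),interpolation=cv2.INTER_CUBIC))
E
```

```text
wrist_force: [-7.3, -2.8, 1.0]
t 14.775 along 0.0609 angle 85.3 yaw -80.7 F [-7.3 -2.8  1. ]
```

View pics/c.png

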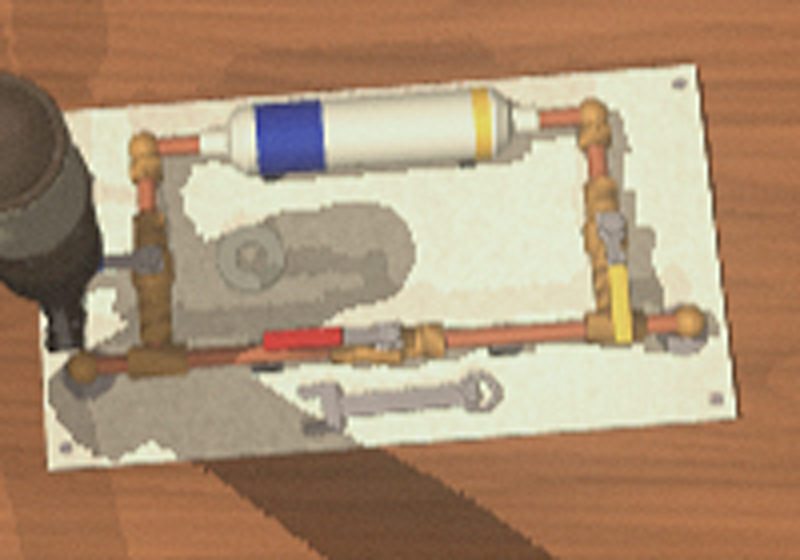

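The red lever has stayed along the pipe at (303,338). The blue lever is nearly square, with its stem arm at (130,262), so I'll creep to the stop.

```bash
 python3 -m inch '[0,0,0.4,0,-0.03,0,0, 0,0,0,0,0,0,0]'|grep force;python3 lev.py .574 .1265 185.3 -1 .0145
```

```text
wrist_force: [-6.4, -1.2, 0.2]
grasp_force: 3.2
t 15.075 along 0.0608 angle 86.9 yaw -82.7 F [-6.4 -1.2  0.2]
```

```bash
 python3 -m inch '[0,0,0.2,0,-0.03,0,0, 0,0,0,0,0,0,0]'|grep force;python3 lev.py .574 .1265 185.3 -1 .0145
```

```text
wrist_force: [-6.7, -1.0, 0.3]
grasp_force: 3.7
t 15.325 along 0.0607 angle 88.1 yaw -83.7 F [-6.7 -1.   0.3]
```

```bash
 python3 -m inch '[0,0,0,0,-0.03,0,0, 0,0,0,0,0,0,0]'|grep force;python3 lev.py .574 .1265 185.3 -1 .0145
```

```text
wrist_force: [-12.6, 0.8, 2.5]
grasp_force: 5.6
t 15.575 along 0.0606 angle 88.3 yaw -83.7 F [-12.6   0.8   2.5]
```

The inlet is at its stop. Back off, lift and cross to the outlet.

```bash
python3 -m inch '[0,0,0,0,0.3,0,0, 0,0,0,0,0.2,-0.5,0, 0,0,0,0,0,-0.6,0, 0,0,0,0.95,0,0,0, 0,0,0,0.95,0,0,0, 0,0,0,0.95,0,0,0, 0,0,0,0.95,0,0,0, 0,0,0,0.95,0,0,0, 0,0,0,0.95,0,0,0, 0,0,0,0.95,0,0,0, 0,0,0,0.95,0,0,0, 0,0,0,0.95,0,0,0]'; python3 -m inch '[0,0,-1,0,0,0,0, 0,0,-1,0,0,0,0, 0,0,-1,0,0,0,0, 0,0,-1,0,0,0,0, 0,0,-1,0,0,0,0, 0,0,-1,0,0,0,0, 0,0,-1,0,0,0,0, 0,0,-1,0,0,0,0, 0,0,-1,0,0,0,0, 0,0,-1,0,0,0,0, 0,0,-1,0,0,0,0, 0,0,-1,0,0,0,0]' | grep force;  python3 -m inch '[0,0,-1,0,0,0,0, 0,0,-1,0,0,0,0, 0,0,-1,0,0,0,0, 0,0,-1,0,0,0,0, 0,0,-1,0,0,0,0, 0,0,-0.6,0,0,0,0, 0,0,0,0,0,0,0]' | grep force; python3 go.py .541 -.252 .08 4.4
```

```text
time: 17.08
position: [0.5739, -0.2435, 0.1362]
tcp_rot: [[0.112, -0.994, 0.002], [-0.994, -0.112, -0.001], [0.001, -0.002, -1.0]]
wrist_force: [0.5, 0.5, 0.3]
grip_width: 0.0
grasp_force: 0.0
wrist_force: [0.5, 0.1, 0.8]
grasp_force: 0.0
wrist_force: [0.3, -0.1, 0.1]
grasp_force: 0.0
t 19.45 pos [ 0.5737 -0.2419  0.1359] yaw 4.4 z-axis [ 0.002 -0.    -1.   ] q [ -8.  27.  -8.   0. -55. 102.] F [ 0.3 -0.1  0.1]
shift [-0.669  0.151  1.118] turn z 0.0
```

```bash
python3 -m inch '[0,0,0,-0.67,0.2,0,0, 0,0,0,0,0,0,0]' | grep pos
python3 - <<'E'
from h import *
p=vision.capture("wrist");im=p["color"].copy();C=p["camera_from_world"];K=p["intrinsics"]
for q in [[.606,-.212,.069],[.606-.0907,-.212-.007,.0865],[.541,-.252,.072]]:
    c=C@[*q,1];u=K@c[:3]
    if c[2]>0: cv2.circle(im,(int(u[0]/u[2]),int(u[1]/u[2])),3,(255,0,255),-1)
cv2.imwrite("pics/w3.png",im)
E
```

```text
position: [0.5392, -0.2549, 0.1357]
```

View pics/w3.png

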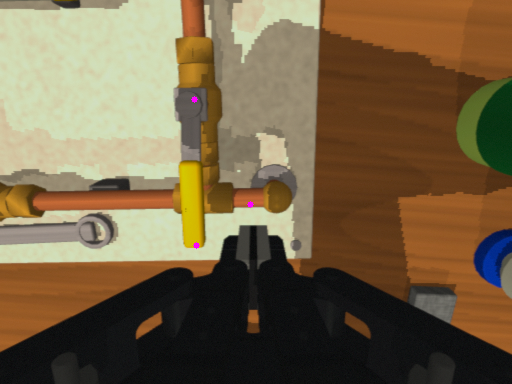

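The axis and tip projections match the yellow lever, with the stem at (191,103) and the tip at (195,244). The spot where the finger comes down, at (250,204), is clear beside it.

```bash
python3 -m inch '[0,0,0,0,0,0.4,0, 0,0,0,0,0,0.4,0, 0,0,0,0,0,0.31,0, 0,0,0,0,-0.15,0,0, 0,0,0,0,-0.15,0,0, 0,0,0,0,0,0,0]'|grep -E "pos|wrist"; python3 lev.py .606 -.212 185.3 -1 .0145
python3 -m inch '[0,0,0.9,-0.03,-0.12,0,0, 0,0,0.9,-0.03,-0.12,0,0, 0,0,0.9,-0.03,-0.12,0,0, 0,0,0.9,-0.03,-0.12,0,0]'|grep wrist;python3 lev.py .606 -.212 185.3 -1 .0145
```

```text
position: [0.5404, -0.2389, 0.0808]
wrist_force: [-0.3, -1.1, 0.1]
t 20.5 along 0.0675 angle 0.7 yaw 4.5 F [-0.3 -1.1  0.1]
wrist_force: [0.1, -6.8, -0.8]
t 21.0 along 0.0675 angle 19.1 yaw -13.7 F [ 0.1 -6.8 -0.8]
```

```bash
python3 -m inch '[0,0,0.9,-0.03,-0.12,0,0, 0,0,0.9,-0.03,-0.12,0,0, 0,0,0.9,-0.03,-0.12,0,0, 0,0,0.9,-0.03,-0.12,0,0, 0,0,0.9,-0.03,-0.12,0,0]'|grep wrist;python3 lev.py .606 -.212 185.3 -1 .0145
```

```text
wrist_force: [-0.3, -7.4, -0.9]
t 21.625 along 0.0676 angle 43.8 yaw -36.2 F [-0.3 -7.4 -0.9]
```

```bash
python3 -m inch '[0,0,1,-0.03,-0.12,0,0, 0,0,1,-0.03,-0.12,0,0, 0,0,1,-0.03,-0.12,0,0, 0,0,1,-0.03,-0.12,0,0, 0,0,1,-0.03,-0.12,0,0, 0,0,1,-0.03,-0.12,0,0, 0,0,0,0,0,0,0]'|grep wrist;python3 lev.py .606 -.212 185.3 -1 .0145
```

```text
wrist_force: [-2.2, -4.5, 1.3]
t 22.5 along 0.0702 angle 72.2 yaw -66.1 F [-2.2 -4.5  1.3]
```

```bash
python3 -m inch '[0,0,1,-0.03,-0.1,0,0, 0,0,0.5,0,-0.04,0,0, 0,0,0,0,0,0,0]'|grep wrist;python3 lev.py .606 -.212 185.3 -1 .0145
```

```text
wrist_force: [-6.3, -2.5, 2.0]
t 22.875 along 0.0707 angle 77.2 yaw -73.6 F [-6.3 -2.5  2. ]
```

```bash
python3 -m inch '[0,0,0.8,0,-0.1,0,0, 0,0,0.3,0,-0.04,0,0, 0,0,0,0,0,0,0]'|grep wrist;python3 lev.py .606 -.212 185.3 -1 .0145
```

```text
wrist_force: [-5.8, 2.0, 3.7]
t 23.25 along 0.0698 angle 82.5 yaw -79.1 F [-5.8  2.   3.7]
```

```bash
python3 -m inch '[0,0,0.5,0,-0.04,0,0, 0,0,0,0,0,0,0]'|grep force;python3 lev.py .606 -.212 185.3 -1 .0145
```

```text
wrist_force: [-5.5, 2.1, 3.0]
grasp_force: 2.9
t 23.5 along 0.0694 angle 84.0 yaw -81.6 F [-5.5  2.1  3. ]
```

```bash
python3 -m inch '[0,0,0.3,0,-0.03,0,0, 0,0,0,0,0,0,0]'|grep force;python3 lev.py .606 -.212 185.3 -1 .0145
```

```text
wrist_force: [-7.0, 2.7, 3.0]
grasp_force: 2.9
t 23.75 along 0.0691 angle 85.2 yaw -83.1 F [-7.   2.7  3. ]
```

```bash
python3 -m inch '[0,0,0.2,0,-0.03,0,0, 0,0,0,0,0,0,0]'|grep force;python3 lev.py .606 -.212 185.3 -1 .0145
```

```text
wrist_force: [-5.1, 1.7, 2.7]
grasp_force: 3.0
t 24.0 along 0.0686 angle 86.4 yaw -84.1 F [-5.1  1.7  2.7]
```

```bash
python3 -m inch '[0,0,0,0,-0.03,0,0, 0,0,0,0,0,0,0]'|grep force;python3 lev.py .606 -.212 185.3 -1 .0145
```

```text
wrist_force: [-6.7, 3.6, 2.4]
grasp_force: 3.1
t 24.25 along 0.0682 angle 87.6 yaw -84.1 F [-6.7  3.6  2.4]
```

```bash
python3 -m inch '[0,0,0,0,-0.03,0,0, 0,0,0,0,0,0,0]'|grep force;python3 lev.py .606 -.212 185.3 -1 .0145
```

```text
wrist_force: [-9.3, 4.1, 3.4]
grasp_force: 4.3
t 24.5 along 0.0681 angle 87.8 yaw -84.1 F [-9.3  4.1  3.4]
```

The outlet has reached its stop, so I'll give it one last nudge like the others got, then retreat and check.

```bash
python3 -m inch '[0,0,0,0,-0.02,0,0, 0,0,0,0,0,0,0]'|grep force; python3 lev.py .606 -.212 185.3 -1 .0145; python3 -m inch '[0,0,0,0,0.3,0,0, 0,0,0,0,0.2,-0.5,0, 0,0,0,0,0,-0.9,0, 0,0,0,0,0.9,-0.5,0, 0,0,0,0,0.9,0,0, 0,0,0,0,0.9,0,0, 0,0,0,0,0.9,0,0, 0,0,0,0,0,0,0]'
python3 - <<'E'
from h import *
p=vision.capture("top")
im=p["color"];cv2.imwrite("pics/d.png",cv2.resize(im[90:230,180:380],(800,560),interpolation=cv2.INTER_CUBIC))
h=cv2.cvtColor(im,cv2.COLOR_BGR2HSV);H,S,V=[h[...,i].astype(int) for i in range(3)]
for n,m in dict(red=((H<8)|(H>170))&(S>140),blue=(H>95)&(H<130)&(S>110),yel=(H>20)&(H<35)&(S>120)).items():
    k,l,st,c=cv2.connectedComponentsWithStats(m.astype(np.uint8))
    for i in range(1,k):
        if not 40<st[i,4]<200: continue
        Q=np.array([world(p,x,.0855) for x in np.argwhere(l==i)])[:,:2]
        q=Q.mean(0)
        if not(.45<q[0]<.64 and abs(q[1])<.3): continue
        w,E=np.linalg.eigh(np.cov(Q.T));print(n,st[i,4],q.round(4),"ang",(np.degrees(np.arctan2(E[1,1],E[0,1]))%180).round(1))
for l in("spanner","tape_reel","cartridge","sprayer","new_cartridge","mister","detergent"):
    for q in vision.search_frame(p,l)[:1]: print(l,np.round(q["centre"]))
E
```

```text
wrist_force: [-9.7, 3.2, 5.3]
grasp_force: 5.2
t 24.75 along 0.0681 angle 87.9 yaw -84.2 F [-9.7  3.2  5.3]
time: 25.75
position: [0.375, -0.1691, 0.1755]
tcp_rot: [[0.102, -0.995, 0.002], [-0.995, -0.102, 0.0], [-0.0, -0.002, -1.0]]
wrist_force: [0.1, 1.2, -0.1]
grip_width: 0.0001
grasp_force: 0.0
red 64 [0.512  0.0101] ang 92.3
blue 70 [0.5652 0.1879] ang 95.2
yel 75 [ 0.5971 -0.1499] ang 94.9
tape_reel [149. 242.]
cartridge [123. 272.]
sprayer [146. 420.]
new_cartridge [184. 440.]
mister [193. 102.]
detergent [150. 100.]
```

View pics/d.png

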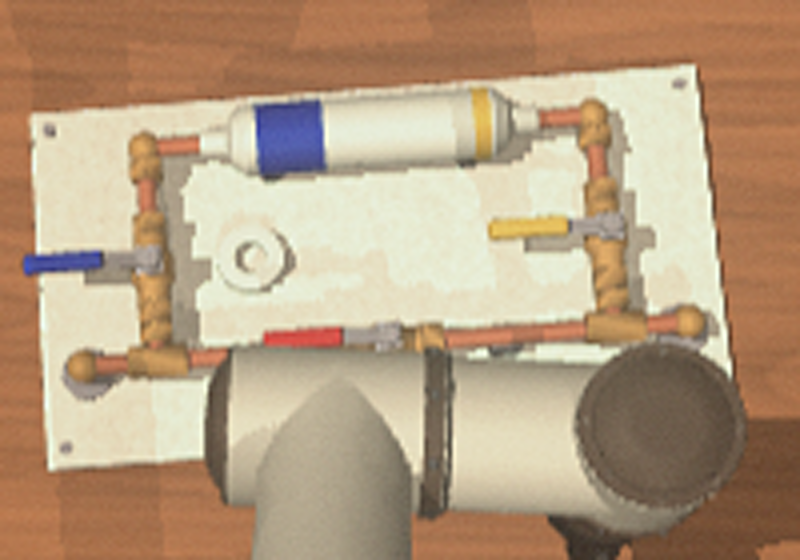

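All three levers look turned. The red one is partly hidden by the arm, so I'll move slightly aside to verify its angle.

```bash
python3 -m inch '[0,0,0,0.7,0,-0.5,0, 0,0,0,0.7,0,-0.5,0, 0,0,0,0.7,0,-0.5,0, 0,0,0,0,0,0,0]'|grep -E "pos|wrist"
python3 - <<'E'
from h import *
b=None
for n in("top","side"):
    p=vision.capture(n);im=p["color"]
    if n=="top":cv2.imwrite("pics/e.png",cv2.resize(im[90:230,180:380],(800,560),interpolation=cv2.INTER_CUBIC))
    h=cv2.cvtColor(im,cv2.COLOR_BGR2HSV);H,S,V=[h[...,i].astype(int) for i in range(3)]
    for c,m in dict(red=((H<8)|(H>170))&(S>140),blue=(H>95)&(H<130)&(S>110),yel=(H>20)&(H<35)&(S>120)).items():
        k,l,st,_=cv2.connectedComponentsWithStats(m.astype(np.uint8))
        for i in range(1,k):
            if not 30<st[i,4]<300: continue
            Q=np.array([world(p,x,.084) for x in np.argwhere(l==i)])[:,:2];q=Q.mean(0)
            if not(.45<q[0]<.66 and abs(q[1])<.3): continue
            w,E=np.linalg.eigh(np.cov(Q.T));print(n,c,st[i,4],q.round(4),"ang",(np.degrees(np.arctan2(E[1,1],E[0,1]))%180).round(1))
    for l in("spanner","brush","sponge"):
        for q in vision.search_frame(p,l)[:1]: print(n,l,np.round(q["centre"]))
E
```

```text
position: [0.3901, -0.2753, 0.2511]
wrist_force: [-0.2, 1.0, -0.2]
top red 83 [0.5108 0.0131] ang 95.4
top blue 70 [0.5656 0.1881] ang 95.2
top spanner [190. 271.]
top brush [234. 409.]
top sponge [251. 131.]
side red 50 [0.509  0.0129] ang 91.5
side yel 56 [ 0.5953 -0.1522] ang 94.3
side spanner [212. 252.]
side brush [315. 229.]
side sponge [136. 195.]
```

View pics/e.png

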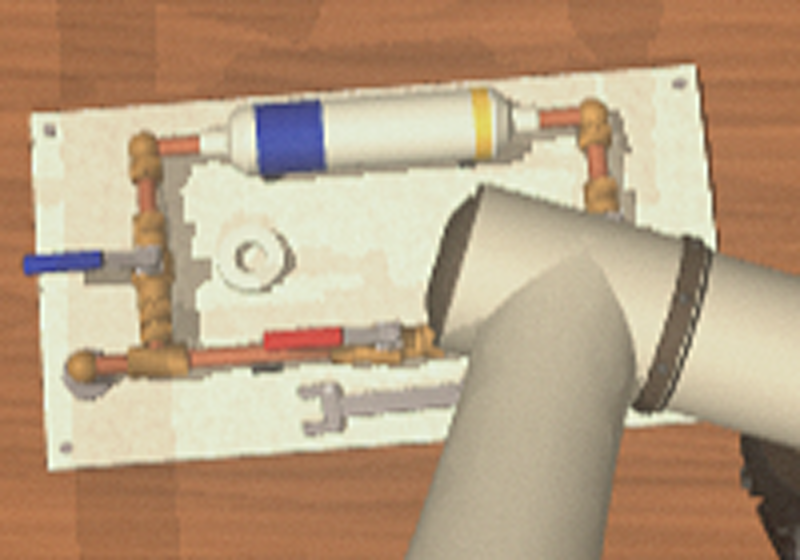

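With red at 95.4°, blue at 95.2° and yellow at 94.9°, all three levers match the board's +y direction (95.3°). The spanner at (380,400) and the reel at (250,258) haven't moved, and the arm is touching nothing.

```bash
python3 -c "
from plant import bot
print(bot.hand_in())"
```

```text
the job is handed in; nothing more can be done
None
```

The filter is on bypass: red was opened first, then blue and yellow shut, each pushed to its stop at about 13 N or less. The job was handed in at about 27 s with the arm clear and nothing else seen to have moved.

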